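# Seat a gel cassette in its casting stand and hold it for clamping

### The job

Take the empty gel cassette, the one without a green comb, out of the draining rack and lower it upright into the slot of the casting stand. Push it along the slot until its edge bears on the black end stop, press it firmly, though not so hard as to crack the glass, down onto the orange gasket, and finish while still gripping it and pressing it against both, so that I can close the cams. Leave the two cast gels in the rack, the petri dish and the bottle where they are.

Things in the scene. Friction and masses are not known exactly. Their poses are not given: they have to be found in the camera images.
- cassette: the empty gel cassette: rigid sandwich of white ceramic plate and glass plate, blue spacers along both side edges, no comb; 9 mm thick (its x), 100 mm wide (its y), 105 mm tall (its z), 0.13 to 0.25 kg. Origin: centre of its bottom edge face. Stands upright in any of the rack's three grooves. May go into the stand either way round
- plate_rack: fixed teal draining rack, base 190 (x) by 112 (y) by 12 mm thick; three grooves along its y, at x = -66, 0 and +66 mm, 12 mm wide between fins whose tops are 46 mm above the bench. Things stand on the base, 12 mm above the bench. Origin: centre of the underside
- cast_a: bystander: a gel cassette just like the empty one (origin alike) but with a green comb, whose bar rises 14 mm above its top (119 mm overall); stands in a groove of the rack
- cast_b: bystander: a second cassette with a green comb, like cast_a, in another groove
- casting_stand: fixed grey stand, base 100 (x) by 176 (y) by 18 mm. A 12 mm wide slot at x = 0 runs along y from the end stop (y = -60 mm) to its open end (y = +66 mm), between a back plate at -x (top 75 mm above the bench) and a clamp rail at +x (top 57 mm; two black cams on its outer face). The top 12 mm of both walls flare outwards 6 mm as a lead-in. Origin: centre of the underside
- gasket: orange soft gasket strip, the floor of the slot, 11 mm wide, 124 mm long; it gives about 1 mm for every 4 N pressed on it (the cassette's weight counts), 4 mm at most, then it is hard. Origin: centre of its top face, which is 26 mm above the bench when not loaded
- end_stop: fixed black upright block closing the -y end of the slot, 24 by 12 mm, top 115 mm above the bench (nearly as high as the seated cassette, 131 mm); rigid. Origin: at the height of the stand's base top (18 mm above the bench), in the middle of the face that looks along +y into the slot
- seat (a point): where the cassette's origin lies when it is against the end stop and just resting on the unloaded gasket: in the stand's frame x = 0, y = -10 mm, z = 26 mm; axes as the stand's
- petri_dish: bystander: petri dish with orange agar, 90 mm across, 15 mm tall, on the bench. Origin: centre of its underside
- bottle: bystander: clear glass reagent bottle with a white label and metal cap, 66 mm across, 135 mm tall, standing on the bench. Origin: centre of its underside
Things that resemble listed ones, but are neither listed nor needed, are in the scene too. Several things have the shape of the casting_stand; the one meant has the colours described above.

How it is judged:
By the outcome, as a careful person would: the job done as asked, in the order asked, and still so for the second after the job is handed in, while the arm keeps its last pose, push and grip.
It also fails if it takes over 45 s, if anything falls off the work surface, if the arm or the gripper's body presses on something with over 40 N, if the wrist force passes 120 N, or if a joint passes its speed limit or range.

### The arm

A 6-joint arm with a two-finger parallel gripper is mounted at the origin on the work surface. World frame = base frame: x ahead of the robot, y to its left, z up, the work surface at z = 0. Lengths are in m, angles in rad, forces in N, time in s.
With the tool pointing down it reaches from about 0.325 to 0.875 m from the base axis. Payload 4.4 kg.
Tool frame: the origin (TCP) lies on the centre line of the jaws, within the pads' length; the fingertips stand 17 mm ahead of it and the grasp point (between the pads) lies 2 mm behind it (r.finger_overhang is the distance from the TCP to the fingertips, in m); z points along the fingers, y is the line along which they close (so a half turn about z gives the same grasp; the last joint's range is limited). The gripper opens to 85 mm and grips with 20 to 120 N. Pads are 22 mm wide; open, the fingers measure 114 mm over their backs; the gripper's body (76 mm by 85 mm) begins 54 mm behind the grasp point. The pads swing forward as they close: fully open they stand 13 mm farther back than shut.
Start: joints at [-1.272, 0.207, 1.542, -0, 1.393, -0.15], TCP at [0.25, -0.518, 0.228] pointing down, gripper open.
Joint ranges: [-2.73, 2.73], [-0.86, 2.22], [0.23, 2.46], [-1.11, 4.25], [0.08, 2.63], [-2.82, 2.82]. Speed limits (rad/s): [2.79, 2.79, 3.14, 3.14, 3.14, 3.14].

### API

Orientations are given as a rotation vector (axis times angle).
In Python, from workcell import r, vision, workorder gives the robot as it stands.
- The arm moves only by the shell command python3 -m crank 'ROWS' [FORCE]. ROWS is JSON, a list that holds one entry, the list of rows, each a list of 7 numbers: the turn, a rotation vector about the tool's x, y, z as a fraction of full scale, then the shift along the tool's x, y, z as a fraction of full scale, then the closure, from -1 (fully open) to 1 (shut). In form: [[[wx, wy, wz, tx, ty, tz, fingers], ...]]. A call has 1 to 20 rows; each row shifts and turns the commanded pose from where the row before left it, along the tool's axes as they then stand; what a row does not reach is not made up. Full scale, the value 1, is 1 m for a shift and 6 degrees for a turn. A row lasts 1/12 s, in which the tool goes at most 41.7 mm and 7.16 degrees, less where a joint would pass 70% of its speed; a pose out of reach is approached as far as the arm can. A call with a number of a shift or a turn outside -1 to 1 is refused whole. A call with a gripper value outside its range is refused whole. The fingers move at their own pace and stop on an object; FORCE is the grip in N (left out, the last holds). Time passes only in rows, so rows that do not move let the fingers close. It gives the time, the measured TCP pose, the force, the opening and the grip force at its end, in the units of the state.
- r.sense(): the state, without advancing time (a new reading comes with each control period).
- vision.read_camera(name): name is "scene" or "top" or "wrist"; returns a dict with "img" (420x560x3 uint8, blue, green, red), "fx", "fy", "cx", "cy" (pixels), "eye" and "attitude" of the camera in the world. Camera axes: x right, y up, looking along -z (the intrinsics and any distortion apply to the point x, -y, -z); pixel columns grow to the right and rows downward; lengths in m; the calibration is good to about 2 mm. A picture is of the moment at which its call begins. There is no depth.
- workorder.close_job(): hands the job in; it is judged then, once.
The state is a dict: "t": time; "joints": joint angles; "joint_velocities": joint speeds; "tau": joint torques, N m; "tool_pos": TCP position; "ee_rot": TCP orientation; "force": force on the tool from outside, world axes, zero at the start; "ft_torque": the same for the moment, N m; "finger_gap": opening from 0.0 (shut) to 1.0 (fully open); "grasp_force": force on a finger pad.
Only numpy, scipy, OpenCV 4.12 (cv2) and the standard library are available. Lean on these libraries where they do the work, as an engineer would, in place of code of your own. Each camera call takes 0.05 s, during which the arm holds its last target. There are 200 camera calls.

## Working session

There is one attempt and no reset: what is moved stays moved. The work goes in short steps, Python scripts to look and compute and a shell command to move; the robot and the scene stay as the last step left them, time stands still between calls to the robot, and variables do not carry over. Pictures are saved under pics/ and viewed, at most 10 in all, crops included, and the job is handed in when it is done.

```bash
mkdir -p pics; ls; python3 - <<'E'
from workcell import r, vision, workorder
import cv2,numpy as np
for n in("scene","top"):
    c=vision.read_camera(n); cv2.imwrite(f"pics/{n}0.png",c["img"]); print(n,{k:(np.round(v,4).tolist() if not isinstance(v,str) else v) for k,v in c.items() if k!="img"})
c=vision.read_camera("wrist"); cv2.imwrite("pics/wrist0.png",c["img"]); print({k:(np.round(v,4).tolist() if not isinstance(v,str) else v) for k,v in c.items() if k!="img"})
print(r.sense())
E
```

```text
pics
scene {'fx': 475.0503, 'fy': 475.0503, 'cx': 277.9701, 'cy': 212.2245, 'eye': [0.9751, 0.4104, 0.9634], 'attitude': [0.2729, 0.6009, 2.17]}
top {'fx': 493.4216, 'fy': 493.4216, 'cx': 277.0615, 'cy': 214.6611, 'eye': [0.4338, 0.0711, 1.0791], 'attitude': [0.0964, -0.0694, -1.5901]}
{'fx': 372.3891, 'fy': 372.3891, 'cx': 278.3968, 'cy': 202.3403, 'eye': [0.314, -0.4874, 0.3727], 'attitude': [-0.2448, 0.158, -1.114]}
{'t': 0.15, 'joints': array([-1.27150572e+00,  2.07250578e-01,  1.54267151e+00,  3.74725324e-06,
        1.39349406e+00, -1.50482072e-01]), 'joint_velocities': array([-4.13352387e-06, -1.45524841e-03, -2.66826788e-03,  3.16280274e-04,
       -8.25436228e-04, -1.56286600e-03]), 'tau': array([ 3.34183314e-04, -3.83513296e+01, -2.92037255e+01, -1.85086146e-04,
        6.58495104e-03, -3.65581843e-05]), 'tool_pos': array([ 0.24980545, -0.51722337,  0.22715588]), 'ee_rot': array([-3.06071295e+00, -7.00154637e-01,  2.07025971e-04]), 'force': array([-0.2485778 , -0.64386293,  0.34023264]), 'ft_torque': array([-0.0126962 ,  0.0069152 ,  0.03936652]), 'grasp_force': 0.0, 'finger_gap': 1.0024478281484381}
```

View pics/scene0.png

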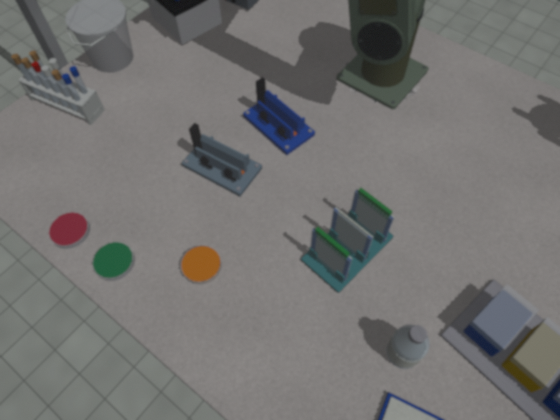

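View pics/top0.png

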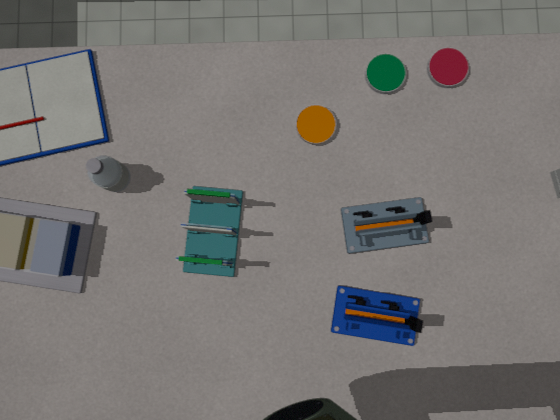

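The scene camera shows the rack at about (347,245) with three cassettes. The outer two have green bars at (373,200) and (330,240). The middle one, at (351,230), has none.

- **Cassettes in the top view:** green at (212,194), no comb at (208,228), green at (200,260). The middle one is the empty cassette.
- **Stands in the top view:** grey at (386,225), blue at (377,315). The grey one with the black stop at (424,217) fits the description, and the blue one is a decoy.

I'll confirm both choices in one enlarged crop.

```bash
python3 - <<'E'
import cv2,numpy as np
t=cv2.imread("pics/top0.png");s=cv2.imread("pics/scene0.png")
f=lambda im,x,y,w=100,h=75:cv2.resize(im[y:y+h,x:x+w],(400,300),interpolation=cv2.INTER_CUBIC)
cv2.imwrite("pics/crop1.png",np.vstack([np.hstack([f(t,165,190-6,),f(t,336,188)]),np.hstack([f(s,300,185,112,106),f(s,172,120)])]))
E
```

```text
(no output)
```

View pics/crop1.png

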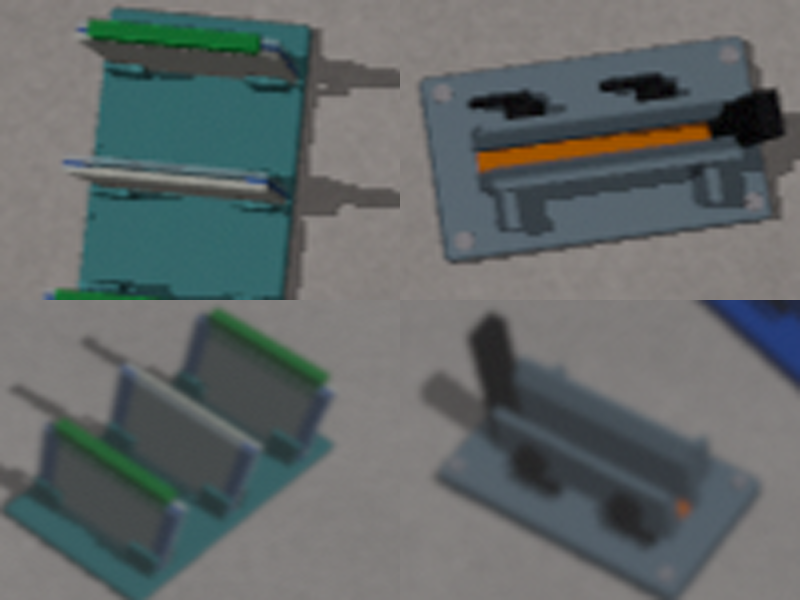

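The crop confirms both choices: the middle cassette has no comb, with its top edge at about (182,225) to (232,230) in the top view, and the stand is grey with an orange gasket and a black stop. Next I measure from both views.

```bash
cat > h.py <<'E'
import numpy as np
from scipy.spatial.transform import Rotation as R
from scipy.optimize import least_squares
def proj(c,P):
    q=(np.atleast_2d(P)-np.array(c["eye"]))@R.from_rotvec(c["attitude"]).as_matrix()
    return np.c_[c["cx"]+c["fx"]*q[:,0]/-q[:,2], c["cy"]+c["fy"]*q[:,1]/q[:,2]]
def fit(obs,p0):
    """obs: list of (cam, local pts Nx3, px Nx2); p = x,y,z,yaw"""
    T=lambda p,L:np.asarray(L)@R.from_euler("z",p[3]).as_matrix().T+p[:3]
    s=least_squares(lambda p:np.concatenate([(proj(c,T(p,L))-u).ravel() for c,L,u in obs]),p0)
    return s.x,s.fun
E
python3 - <<'E'
from h import *
top=dict(fx=493.4216,fy=493.4216,cx=277.0615,cy=214.6611,eye=[.4338,.0711,1.0791],attitude=[.0964,-.0694,-1.5901])
sc=dict(fx=475.0503,fy=475.0503,cx=277.9701,cy=212.2245,eye=[.9751,.4104,.9634],attitude=[.2729,.6009,2.17])
tc=lambda a,ox,oy,sx=4,sy=4:np.array(a)/[sx,sy]+[ox,oy]-.4
# stand: local frame +y open end; base-top corners. in top view stop is right = world -y
ut=tc([(20,78),(345,38),(372,215),(47,262)],336,188)   # (+x,+y),(+x,-y),(-x,-y),(-x,+y)
us=tc([(35,172),(360,182),(275,297)],172,120)    # scene: left(+x -y), right (-x,+y), bottom (+x,+y)
L=lambda *s:np.array([(a*.05,b*.088,0) for a,b in s])
p,f=fit([(top,L((1,1),(1,-1),(-1,-1),(-1,1)),ut),(sc,L((1,-1),(-1,1),(1,1)),us)],[.43,-.15,.018,.1])
print("stand",p,np.round(f,1))
# cassette top edge: ends (+y: left in top), in scene (+y end = lower right?)
ut=tc([(65,163),(272,184)],165,184)
us=tc([(258,148),(122,66)],300,185,400/112,300/106)
L=np.array([(0,.05,0),(0,-.05,0)])
p,f=fit([(top,L,ut),(sc,L,us)],[.4,.2,.117,0])
print("cassette top",p,np.round(f,1))
E
```

```text
stand [ 0.51985706 -0.14300548  0.01537721  0.11204074] [ 0.1  0.1 -0.5 -0.7  0.3  0.8  0.1 -0.1  0.3  0.3  0.6 -0.3 -0.9  0.1]
cassette top [ 0.51435912  0.22571863  0.11539515 -0.10975305] [ 0.4  0.5 -0.8 -0.3 -0.4  0.3 -0.  -0.4]
```

The measured heights, 15 mm for the base top and 115 mm for the cassette top, agree with the nominal 18 and 117 within calibration error. I'll turn the tool to the cassette's direction, part-close the fingers and travel over.

```bash
python3 -m crank '[[[0,0,-1,0,0,-0.003,0],[0,0,-1,0,0,-0.003,0],[0,0,-1,0,0,-0.003,0],[0,0,-1,0,0,-0.003,0],[0,0,-1,0,0,-0.003,0],[0,0,-1,0,0,-0.003,0],[0,0,-1,0,0,-0.003,0],[0,0,-1,0,0,-0.003,0],[0,0,-1,0,0,-0.003,0],[0,0,-0.65,0,0,-0.003,0],[0,0,0,0.03,0.007,0,0],[0,0,0,0.038,0.009,0,0],[0,0,0,0.038,0.009,0,0],[0,0,0,0.038,0.009,0,0],[0,0,0,0.038,0.009,0,0],[0,0,0,0.038,0.009,0,0],[0,0,0,0.038,0.009,0,0],[0,0,0,0.038,0.009,0,0],[0,0,0,0.038,0.009,0,0],[0,0,0,0.038,0.009,0,0]]]' 40
python3 -m crank '[[[0,0,0,0.038,0.009,0,0],[0,0,0,0.038,0.009,0,0],[0,0,0,0.038,0.009,0,0],[0,0,0,0.038,0.009,0,0],[0,0,0,0.038,0.009,0,0],[0,0,0,0.038,0.009,0,0],[0,0,0,0.038,0.009,0,0],[0,0,0,0.03,0.009,0,0],[0,0,0,0.02,0.005,0,0],[0,0,0,0,0,0,0],[0,0,0,0,0,0,0]]]'
python3 - <<'E'
from workcell import r, vision
import cv2,pickle,numpy as np
from scipy.spatial.transform import Rotation as R
c=vision.read_camera("wrist");pickle.dump(c,open("w1.pkl","wb"));cv2.imwrite("pics/w1.png",c["img"])
s=r.sense();print(s["t"],s["tool_pos"],R.from_rotvec(s["ee_rot"]).as_matrix().round(4),s["finger_gap"],c["eye"])
E
```

```text
t: 1.82
tool_pos: [0.3784, -0.1559, 0.258]
ee_rot: [2.341, 2.095, 0.0]
force: [0.9, 0.0, -0.1]
finger_gap: 0.499
grasp_force: 0.0
t: 2.73
tool_pos: [0.4895, 0.1486, 0.2575]
ee_rot: [-2.338, -2.098, 0.002]
force: [-0.4, 0.4, 0.0]
finger_gap: 0.501
grasp_force: 0.0
2.7833 [0.48931806 0.14768035 0.2575261 ] [[ 1.094e-01  9.940e-01 -1.400e-03]
 [ 9.940e-01 -1.094e-01 -8.000e-04]
 [-9.000e-04 -1.300e-03 -1.000e+00]] 0.5005821861262452 [0.49853685 0.21768948 0.40311428]
```

View pics/w1.png

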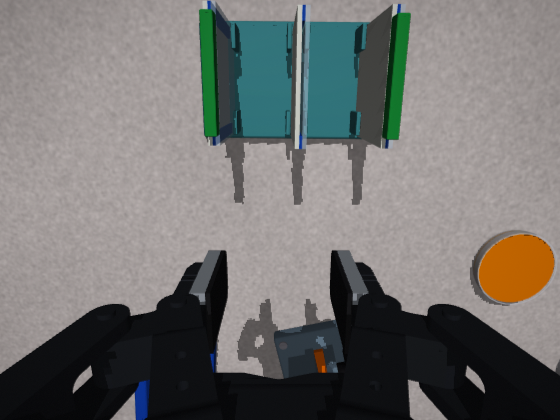

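The wrist picture shows the rack at the top, with the empty cassette's top edge running from about (303,5) to (299,148) between the two green-comb cassettes. I'll enlarge it to read the corners.

```bash
python3 - <<'E'
import cv2,numpy as np
im=cv2.imread("pics/w1.png")
a=cv2.resize(im[0:50,270:336],(792,600),interpolation=cv2.INTER_CUBIC)[:300]
b=cv2.resize(im[110:160,270:336],(792,600),interpolation=cv2.INTER_CUBIC)[250:550]
cv2.imwrite("pics/crop2.png",np.vstack([a,b]))
E
```

```text
(no output)
```

View pics/crop2.png

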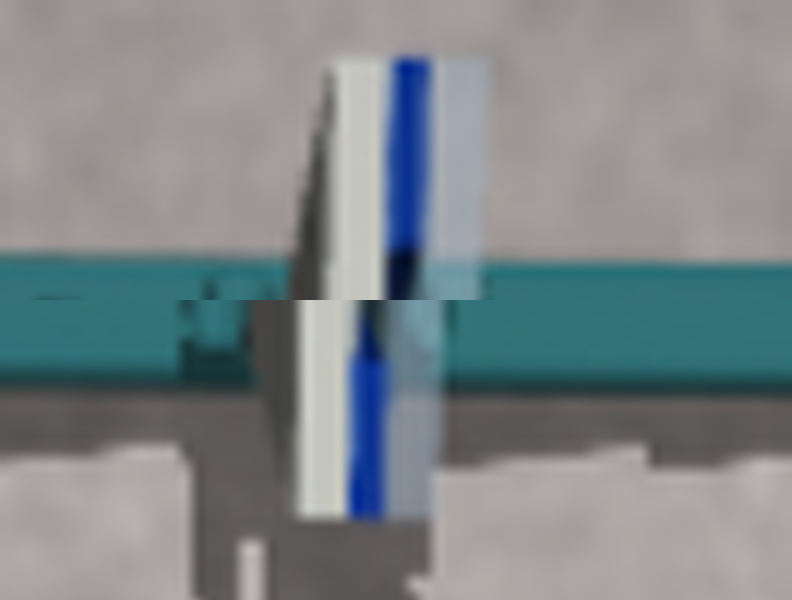

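Crop readings: the far end of the top edge runs (297.5–310.1, 4.4) and the near end (294.3–305.6, 148.7). I'll work out the pose and the moves from these.

```bash
python3 - <<'E'
from h import *
import pickle
from workcell import r
w=pickle.load(open("w1.pkl","rb"))
L=np.array([(-.0045,.05,0),(.0045,.05,0),(-.0045,-.05,0),(.0045,-.05,0)])
u=np.array([(297.5,4.4),(310.1,4.4),(294.3,148.7),(305.6,148.7)])
p,f=fit([(w,L,u)],[.51,.22,.117,-.11]);print("wrist only",p,f.round(1))
for z in(.113,.117,.120):
    s=least_squares(lambda q:(proj(w,L@R.from_euler("z",q[2]).as_matrix().T+[q[0],q[1],z])-u).ravel(),[.51,.22,-.11]);print(z,s.x,s.fun.round(1))
q=r.sense()
M=R.from_rotvec(q["ee_rot"]).as_matrix();print("tool shift",M.T@(np.r_[p[:2],.100]-q["tool_pos"]),"yaw y",np.arctan2(M[1,1],M[0,1]))
E
```

```text
wrist only [ 0.51656126  0.22718568  0.11694298 -0.11978954] [-0.2 -0.1  0.2  0.1 -0.2 -0.1  0.2  0. ]
0.113 [ 0.51682393  0.2274515  -0.12000291] [-0.1  0.8  0.1  1.  -0.1 -1.1  0.2 -1. ]
0.117 [ 0.51655746  0.22718181 -0.1197864 ] [-0.2 -0.1  0.2  0.1 -0.2 -0.1  0.2  0.1]
0.12 [ 0.51635745  0.22697771 -0.11961963] [-0.3 -0.7  0.3 -0.6 -0.3  0.8  0.3  0.9]
tool shift [0.08215229 0.01858945 0.15742679] yaw y -0.10958055873965909
```

The wrist camera alone puts the cassette top at 0.117 m, which agrees with the two-view value. Now I go over it, down, and close.

```bash
python3 -m crank '[[[0,0,0.1,0.027,0.006,0,0],[0,0,0,0.027,0.006,0,0],[0,0,0,0.028,0.0066,0,0],[0,0,0,0,0,0.02,0],[0,0,0,0,0,0.03,0],[0,0,0,0,0,0.03,0],[0,0,0,0,0,0.03,0],[0,0,0,0,0,0.025,0],[0,0,0,0,0,0.015,0],[0,0,0,0,0,0.0095,0],[0,0,0,0,0,0,0],[0,0,0,0,0,0,0]]]' 40
python3 -m crank '[[[0,0,0,0,0,0,1],[0,0,0,0,0,0,1],[0,0,0,0,0,0,1],[0,0,0,0,0,0,1],[0,0,0,0,0,0,1],[0,0,0,0,0,0,1],[0,0,0,0,0,0,1],[0,0,0,0,0,0,1]]]' 40
```

```text
t: 3.78
tool_pos: [0.5181, 0.2262, 0.0989]
ee_rot: [2.353, 2.082, -0.0]
force: [0.4, 0.0, 1.0]
finger_gap: 0.499
grasp_force: 0.0
t: 4.45
tool_pos: [0.5184, 0.2274, 0.1004]
ee_rot: [2.351, 2.083, 0.002]
force: [-1.6, -1.2, 5.8]
finger_gap: 0.092
grasp_force: 41.0
```

The cassette is gripped at about 41 N. I'll lift it straight up, turn it to the stand's direction and carry it above the stand, to a place where the wrist camera can see the slot.

```bash
python3 -m crank '[[[0,0,0,0,0,-0.006,1],[0,0,0,0,0,-0.012,1],[0,0,0,0,0,-0.02,1],[0,0,0,0,0,-0.025,1],[0,0,0,0,0,-0.025,1],[0,0,0,0,0,-0.025,1],[0,0,0,0,0,-0.02,1],[0,0,0,0,0,-0.01,1],[0,0,0,0,0,0,1]]]' 45
python3 -m crank '[[[0,0,-0.6,0,0,0,1],[0,0,-0.8,0,0,0,1],[0,0,-0.8,0,0,0,1],[0,0,0,-0.018,-0.0015,0,1],[0,0,0,-0.03,-0.0025,0,1],[0,0,0,-0.035,-0.003,0,1],[0,0,0,-0.036,-0.003,0,1],[0,0,0,-0.036,-0.003,0,1],[0,0,0,-0.036,-0.003,0,1],[0,0,0,-0.036,-0.003,0,1],[0,0,0,-0.036,-0.003,0,1],[0,0,0,-0.036,-0.003,0,1],[0,0,0,-0.036,-0.003,0,1],[0,0,0,-0.036,-0.003,0,1],[0,0,0,-0.036,-0.003,0,1],[0,0,0,-0.034,-0.003,0,1],[0,0,0,-0.018,-0.0015,0,1],[0,0,0,0,0,0,1],[0,0,0,0,0,0,1],[0,0,0,0,0,0,1]]]'
python3 - <<'E'
from workcell import r, vision
import cv2,pickle,numpy as np
from scipy.spatial.transform import Rotation as R
c=vision.read_camera("wrist");pickle.dump(c,open("w2.pkl","wb"));cv2.imwrite("pics/w2.png",c["img"])
s=r.sense();print(s["t"],s["tool_pos"],R.from_rotvec(s["ee_rot"]).as_matrix().round(4),s["finger_gap"],s["force"])
E
```

```text
t: 5.2
tool_pos: [0.5199, 0.2276, 0.2455]
ee_rot: [2.349, 2.081, 0.01]
force: [-0.7, 0.4, -1.7]
finger_gap: 0.089
grasp_force: 44.2
t: 6.87
tool_pos: [0.529, -0.2323, 0.24]
ee_rot: [-2.094, -2.337, -0.0]
force: [-0.5, -0.2, -2.0]
finger_gap: 0.088
grasp_force: 44.1
6.9167 [ 0.52926942 -0.231959    0.24044472] [[-0.1102  0.9939 -0.0018]
 [ 0.9939  0.1103  0.0018]
 [ 0.002  -0.0016 -1.    ]] 0.09121415616552946 [-0.224245   -0.2533007  -1.87487129]
```

View pics/w2.png

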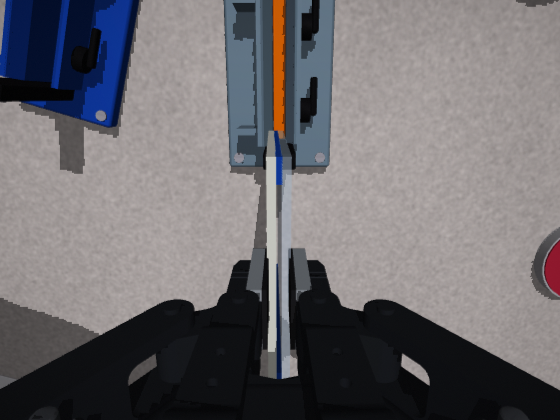

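The grey stand lies at (225–335, 0–170). The orange gasket is at column 279 and the base's near corners are at about (230,166) and (328,166). The held cassette's far end is at about (280,132–185), and the decoy stand is at left. I'll enlarge the slot region.

```bash
python3 - <<'E'
import cv2,numpy as np
im=cv2.imread("pics/w2.png")
a=cv2.resize(im[0:65,224:340],(754,422),interpolation=cv2.INTER_CUBIC)[:200]
b=cv2.resize(im[125:185,224:340],(754,390),interpolation=cv2.INTER_CUBIC)
cv2.imwrite("pics/crop3.png",np.vstack([a,b]))
E
python3 - <<'E'
from h import *
import pickle
from workcell import r
w=pickle.load(open("w2.pkl","rb"));q=r.sense();M=R.from_rotvec(q["ee_rot"]).as_matrix()
for n,P in dict(top=(.05,0,-.019),bot=(.05,0,.086),topn=(-.05,0,-.019)).items():
    for s in(-.0045,.0045): print(n,s,proj(w,q["tool_pos"]+M@(np.array(P)+[0,s,0])).round(1))
E
```

```text
top -0.0045 [[261.7 154.6]]
top 0.0045 [[288.1 154.6]]
bot -0.0045 [[269. 129.]]
bot 0.0045 [[283.7 129. ]]
topn -0.0045 [[265.1 395.8]]
topn 0.0045 [[286.9 395.8]]
```

View pics/crop3.png

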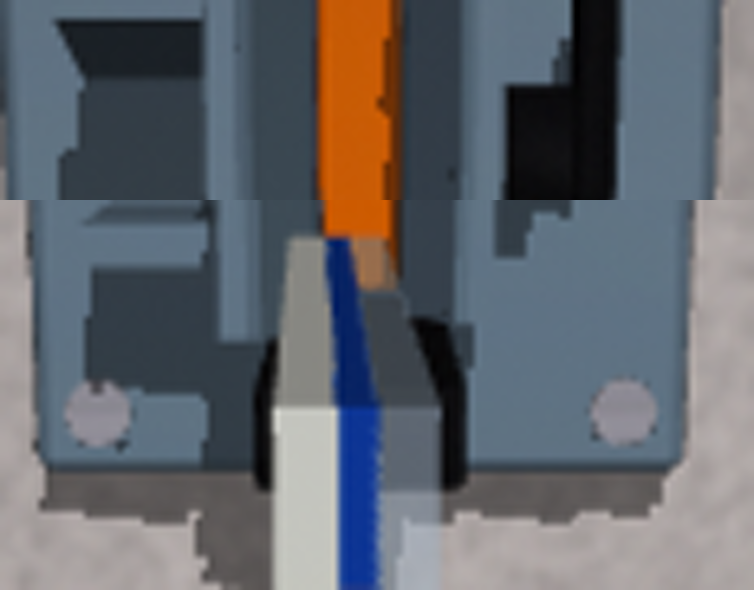

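Crop readings:
- **Cassette lower corners:** (268.2, 130.2) and (282.5, 130.2).
- **Cassette upper corners:** (265.6, 156.4) and (291.4, 156.4).
- **Stand base corners:** (230.2, 165) and (328.5, 165).
- **Stop top:** columns 263–295, rows 153–169.5.

Now I solve for the stand and for the cassette in the hand.

```bash
python3 - <<'E'
from h import *
import pickle
from workcell import r
w=pickle.load(open("w2.pkl","rb"));q=r.sense();M=R.from_rotvec(q["ee_rot"]).as_matrix()
L=np.array([(-.05,-.088,.018),(.05,-.088,.018),(-.012,-.072,.115),(.012,-.072,.115)])
u=np.array([(230.2,165),(328.5,165),(263.,169.4),(295,169.4)])
# gasket centre line columns at rows 15 and 129
def res(p):
    T=lambda L:np.atleast_2d(L)@R.from_euler("z",p[2]).as_matrix().T+[p[0],p[1],0]
    g=proj(w,T([(0,y,.026) for y in np.linspace(-.06,.06,25)]))
    gc=[np.interp(v,g[::-1,1],g[::-1,0])-c for v,c in((15,278.3),(129,279.3))]
    return np.r_[(proj(w,T(L))-u).ravel(),gc]
s=least_squares(res,[.52,-.143,.112]);P=s.x;print("stand",P,s.fun.round(1))
C=np.array([(-.0045,.05,.105),(.0045,.05,.105),(-.0045,.05,0),(.0045,.05,0)])
uc=np.array([(265.6,156.4),(291.4,156.4),(268.2,130.2),(282.5,130.2)])
# cassette: origin + rotation (tilt about stand-y i.e. tool x, and yaw fixed from tool)
yw=np.arctan2(M[1,1],M[0,1]);print("tool yaw",yw)
def rc(p):return (proj(w,R.from_euler("zy",[yw,p[3]]).apply(C)+p[:3])-uc).ravel()
s=least_squares(rc,[*q["tool_pos"][:2],.154,0]);print("cassette",s.x,s.fun.round(1),"tilt deg",np.degrees(s.x[3]))
S=R.from_euler("z",P[2]).as_matrix()
print("origin in stand",S.T@(s.x[:3]-[P[0],P[1],0]),"tcp in stand",S.T@(q["tool_pos"]-[P[0],P[1],0]))
E
```

```text
stand [ 0.52064805 -0.14189891  0.1134986 ] [-1.1  1.7  0.7  1.2 -0.1 -1.   0.5 -1.1  0.2 -0.3]
tool yaw 0.11047744272701587
cassette [ 0.52857877 -0.23285235  0.15182578  0.01957342] [-0.   0.   0.  -0.1 -0.1  0.1  0.1  0. ] tilt deg 1.1214741241190138
origin in stand [-0.00242124 -0.09126644  0.15182578] tcp in stand [-0.00163386 -0.09045705  0.24044472]
```

The stand pose agrees with the first measurement within 1.5 mm. I'll move +88 mm along the slot and +2 mm across it, then lower into the lead-in.

```bash
python3 -m crank '[[[0,0,0,0.015,0,0,1],[0,0,0,0.029,0.001,0,1],[0,0,0,0.029,0.001,0,1],[0,0,0,0.015,0,0,1],[0,0,0,0,0,0,1],[0,0,0,0,0,0.012,1],[0,0,0,0,0,0.02,1],[0,0,0,0,0,0.02,1],[0,0,0,0,0,0.012,1],[0,0,0,0,0,0.006,1],[0,0,0,0,0,0.005,1],[0,0,0,0,0,0,1],[0,0,0,0,0,0,1]]]'
python3 -m crank '[[[0,0,0,0,0,0.004,1],[0,0,0,0,0,0.004,1],[0,0,0,0,0,0.004,1],[0,0,0,0,0,0.004,1],[0,0,0,0,0,0,1],[0,0,0,0,0,0,1]]]'
```

```text
t: 8.0
tool_pos: [0.5226, -0.1462, 0.1671]
ee_rot: [2.096, 2.338, 0.0]
force: [-0.6, -0.7, -0.6]
finger_gap: 0.085
grasp_force: 44.1
t: 8.5
tool_pos: [0.5218, -0.1455, 0.1501]
ee_rot: [-2.096, -2.339, 0.0]
force: [-0.9, 0.8, -1.6]
finger_gap: 0.09
grasp_force: 44.1
```

```bash
for i in 1 2; do python3 -m crank '[[[0,0,0,0,0,0.003,1],[0,0,0,0,0,0.003,1],[0,0,0,0,0,0.003,1],[0,0,0,0,0,0.003,1],[0,0,0,0,0,0,1],[0,0,0,0,0,0,1]]]'; done
```

```text
t: 9.0
tool_pos: [0.5219, -0.1456, 0.1382]
ee_rot: [-2.096, -2.339, 0.0]
force: [-0.4, 0.1, -1.3]
finger_gap: 0.088
grasp_force: 44.1
t: 9.5
tool_pos: [0.5219, -0.1456, 0.1262]
ee_rot: [-2.096, -2.339, 0.0]
force: [-0.0, 0.2, -2.9]
finger_gap: 0.092
grasp_force: 44.1
```

```bash
python3 - <<'E'
from workcell import r, vision
import cv2,pickle,numpy as np
c=vision.read_camera("wrist")["img"];s=vision.read_camera("scene")["img"]
a=cv2.resize(c[40:240,190:390],(400,400));b=cv2.resize(s[110:200,170:260],(400,400),interpolation=cv2.INTER_CUBIC)
cv2.imwrite("pics/ins.png",np.hstack([a,b]))
E
```

```text
(no output)
```

View pics/ins.png

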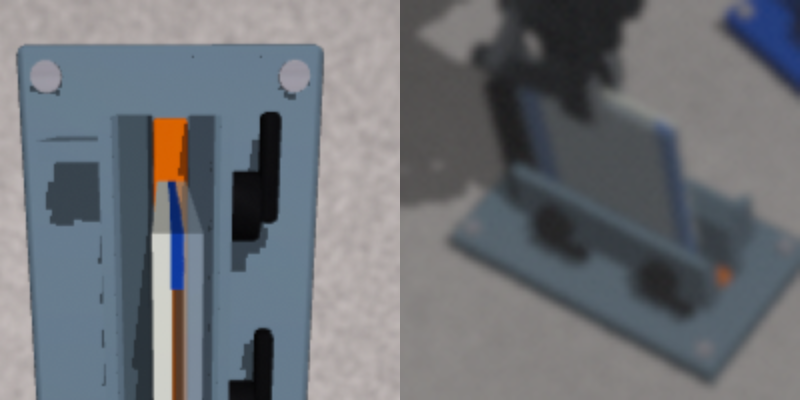

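The picture shows the cassette upright in the slot. Its lower edge is centred over the gasket (crop column 170), a few millimetres short of the stop, and the sideways force is near zero. I'll lower it to first contact.

```bash
python3 -m crank '[[[0,0,0,0,0,0.003,1],[0,0,0,0,0,0.003,1],[0,0,0,0,0,0.003,1],[0,0,0,0,0,0.001,1],[0,0,0,0,0,0,1],[0,0,0,0,0,0,1]]]' 50
python3 -m crank '[[[0,0,0,0,0,0.001,1],[0,0,0,0,0,0.001,1],[0,0,0,0,0,0,1],[0,0,0,0,0,0,1]]]'
```

```text
t: 10.1
tool_pos: [0.5221, -0.1457, 0.1164]
ee_rot: [-2.096, -2.339, 0.0]
force: [-0.4, -0.4, -1.8]
finger_gap: 0.087
grasp_force: 51.1
t: 10.43
tool_pos: [0.5222, -0.1457, 0.1146]
ee_rot: [-2.097, -2.34, -0.0]
force: [0.5, -0.2, -1.8]
finger_gap: 0.083
grasp_force: 51.1
```

```bash
python3 -m crank '[[[0,0,0,-0.001,0,0,1],[0,0,0,-0.001,0,0,1],[0,0,0,-0.001,0,0,1],[0,0,0,-0.001,0,0,1],[0,0,0,0,0,0,1],[0,0,0,0,0,0,1]]]'
python3 -m crank '[[[0,0,0,-0.0005,0,0,1],[0,0,0,-0.0005,0,0,1],[0,0,0,0,0,0,1],[0,0,0,0,0,0,1]]]'
```

```text
t: 10.93
tool_pos: [0.5226, -0.1498, 0.1146]
ee_rot: [2.097, 2.339, 0.0]
force: [-0.7, -0.1, -1.6]
finger_gap: 0.087
grasp_force: 51.1
t: 11.27
tool_pos: [0.5227, -0.1507, 0.1146]
ee_rot: [-2.097, -2.34, 0.0]
force: [0.0, 0.5, -2.0]
finger_gap: 0.087
grasp_force: 51.1
```

```bash
for i in 1 2; do python3 -m crank '[[[0,0,0,-0.0005,0,0,1],[0,0,0,-0.0005,0,0,1],[0,0,0,0,0,0,1],[0,0,0,0,0,0,1]]]' | grep -E 'pos|force'; done
```

```text
tool_pos: [0.5228, -0.1517, 0.1146]
force: [0.6, -0.3, -1.8]
grasp_force: 51.1
tool_pos: [0.5228, -0.152, 0.1146]
force: [-0.9, 3.4, 0.7]
grasp_force: 51.3
```

The edge met the stop at y ≈ -0.152, with +3.4 N. I'll push a little more firmly, then press down in small steps.

```bash
python3 -m crank '[[[0,0,0,-0.0005,0,0,1],[0,0,0,0,0,0,1],[0,0,0,0,0,0,1]]]' | grep -E 'pos|force'; for i in 1 2; do python3 -m crank '[[[0,0,0,0,0,0.0005,1],[0,0,0,0,0,0.0005,1],[0,0,0,0,0,0,1],[0,0,0,0,0,0,1],[0,0,0,0,0,0,1]]]' | grep -E 'pos|force'; done
```

```text
tool_pos: [0.5228, -0.152, 0.1146]
force: [-1.8, 5.9, 0.6]
grasp_force: 51.4
tool_pos: [0.5229, -0.1519, 0.1139]
force: [-0.9, 5.7, 2.3]
grasp_force: 51.6
tool_pos: [0.5231, -0.1519, 0.1134]
force: [-1.5, 6.0, 4.7]
grasp_force: 51.9
```

```bash
for i in 1 2; do python3 -m crank '[[[0,0,0,0,0,0.0005,1],[0,0,0,0,0,0.0005,1],[0,0,0,0,0,0,1],[0,0,0,0,0,0,1],[0,0,0,0,0,0,1]]]' | grep -E 'pos|force|_rot'; done
```

```text
tool_pos: [0.5233, -0.152, 0.1129]
ee_rot: [-2.096, -2.339, -0.003]
force: [-3.1, 6.3, 6.6]
grasp_force: 52.3
tool_pos: [0.5235, -0.1519, 0.1124]
ee_rot: [-2.096, -2.339, -0.003]
force: [-2.6, 7.1, 9.1]
grasp_force: 52.7
```

```bash
python3 -m crank '[[[0,0,0,0,-0.0005,0.0005,1],[0,0,0,-0.0003,-0.0005,0.0004,1],[0,0,0,0,0,0,1],[0,0,0,0,0,0,1],[0,0,0,0,0,0,1],[0,0,0,0,0,0,1],[0,0,0,0,0,0,1]]]'
python3 - <<'E'
from workcell import r, vision
import cv2,numpy as np
c=vision.read_camera("wrist")["img"];s=vision.read_camera("scene")["img"]
a=cv2.resize(c[40:240,190:390],(400,400));b=cv2.resize(s[110:200,170:260],(400,400),interpolation=cv2.INTER_CUBIC)
cv2.imwrite("pics/fin.png",np.hstack([a,b]));q=r.sense();print(q["force"],q["tool_pos"])
E
```

```text
t: 14.43
tool_pos: [0.5233, -0.1519, 0.1122]
ee_rot: [2.096, 2.34, 0.006]
force: [-1.8, 9.0, 10.8]
finger_gap: 0.088
grasp_force: 53.0
[-1.48916602  8.88390852 11.49439193] [ 0.52335009 -0.15196529  0.11220488]
```

View pics/fin.png

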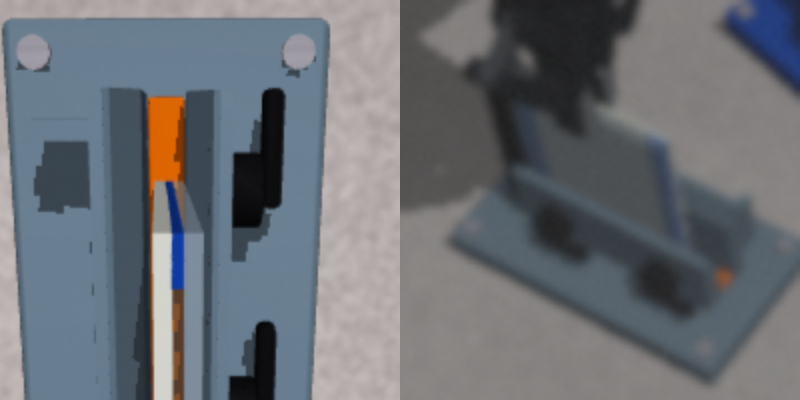

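The cassette stands upright in the slot with its edge on the black stop. The push on the stop is about 9 N, and it bears on the gasket with about 11 N plus its own weight, held at 53 N. The sideways load is near zero, so I'm handing in.

```bash
python3 -c "
from workcell import workorder
print(workorder.close_job())"
```

```text
the job is handed in; nothing more can be done
None
```

I handed the job in at about 14.5 s: the empty cassette is upright in the grey stand, still gripped and pressed against the end stop (about 9 N) and down onto the gasket (about 11 N plus its weight), ready for you to close the cams; I never touched the cast gels, dish or bottle, and no verdict came back.

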